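# Take up the brake of a plating turntable through its adjuster slot

### The arm

A 7-joint arm with a two-finger parallel gripper is mounted at the origin on a cart in front of the work surface, level with it; the furniture and walls round the work are solid. World frame = base frame: x ahead of the robot, y to its left, z up, the work surface at z = 0. Lengths are in m, angles in rad, forces in N, time in s.
With the tool pointing down it reaches from about 0.35 to 0.9 m from the base axis. Payload 7.2 kg.
Tool frame: the origin (TCP) lies at the very end of the fingers, on their centre line; the grasp point (between the pads) lies 19 mm behind it (manip.hold_point_z is the distance from the TCP to the grasp point, in m); z points along the fingers, y is the line along which they close (so a half turn about z gives the same grasp; the last joint's range is limited). The gripper opens to 85 mm and grips with 20 to 120 N. Pads are 22 mm wide; open, the fingers measure 114 mm over their backs; the gripper's body (76 mm by 85 mm) begins 54 mm behind the grasp point. The pads swing forward as they close: fully open they stand 13 mm farther back than shut.
Start: joints at [-1.37, 0.411, -0.013, 1.596, 0.006, 1.134, -0.082], TCP at [0.166, 0.603, 0.231] pointing down, gripper open.
Joint ranges: [-2.95, 2.95], [-0.29, 1.99], [-1.47, 1.44], [0.14, 2.54], [-1.03, 4.17], [0.13, 1.85], [-2.86, 2.86]. Speed limits (rad/s): [2.39, 2.39, 3.01, 3.01, 3.14, 3.14, 3.14].

### API

Orientations are given as a unit quaternion [x, y, z, w].
In Python, from rig import manip, get_image, nets gives the robot as it stands. The module is installed in compiled form; this text tells all that it offers.
- The arm moves only by the tool jog_arm, never from a script. Its argument "targets" is text: rows parted by semicolons, each of 7 numbers parted by spaces: the finger opening in mm, from 0 to 85.4, then the shift along the tool's x, y, z in mm, then the turn, a rotation vector about the tool's x, y, z in degrees. In form: gripper tx ty tz ax ay az; .... A call has exactly 8 rows; each row shifts and turns the commanded pose from where the row before left it, along the tool's axes as they then stand; what a row does not reach is not made up. A row lasts 1/10 s, in which the tool goes at most 50 mm and 8.59 degrees, less where a joint would pass 70% of its speed; a pose out of reach is approached as far as the arm can. A call with a gripper value outside its range is refused whole. The fingers move at their own pace and stop on an object; the grip force is fixed at half the most. Time passes only in rows, so rows that do not move let the fingers close, or fill a call up. It gives the time, the measured TCP pose, the force, the opening and the grip force at its end, in the units of the state.
- manip.get_state(): the state, without advancing time (a new reading comes with each control period).
- get_image(name): name is "scene" or "top"; returns a dict with "pixels" (400x640x3 uint8, red, green, blue), "K" (3x3 intrinsics, pixels), "distortion" ([k1, k2, p1, p2, k3] as OpenCV has them; the pictures are not rectified), "pose" (4x4, takes a point from camera to world coordinates). Camera axes: x right, y down, z forward; pixel columns grow to the right and rows downward; lengths in m; the calibration is good to about 2 mm. A picture is of the moment at which its call begins. There is no depth.
- manip.job_done(): hands the job in; it is judged then, once.
Trained networks look in the newest picture that a camera, given by its name, has taken for a name from the list of things; names that differ only in an ending like _2 or _b are one class to them, and where a whole thing is asked for, a point or a joint stands for the part that bears it (a point fixed in the world has none). Each returns a list of dicts, best first, with "score" (0 to 1); they miss things now and then, are a little off and sometimes report something else, mostly with a low value. They report only what shows in the picture. A call takes as long as a camera call.
- nets.spot_in(camera, target): "centre" ([x, y, z] in m, in world coordinates, good to about 4 mm: the middle of the surface that is visible of it).
- nets.regions_of(camera, target): "mask" (400x640 bool, what is visible of it).
The state is a dict: "clock": time; "joints": joint angles; "dq": joint speeds; "joint_torque": joint torques, N m; "eef_pos": TCP position; "tool_rot": TCP orientation; "ft_force": force on the tool from outside, world axes, zero at the start; "wrist_torque": the same for the moment, N m; "finger_gap": finger opening in m; "finger_force": force on a finger pad.
Only numpy, scipy, OpenCV 4.12 (cv2) and the standard library are available. Lean on these libraries where they do the work, as an engineer would, in place of code of your own. Each camera call takes 0.05 s, during which the arm holds its last target. There are 200 camera calls.

### The job

The plating turntable spins too freely. Take the adjusting blade out of its block, reach through the slot in the turntable's cover and push the star wheel round tooth by tooth until the brake shoe bears on the platter's rim and the wheel comes up firm against a push of about 10 N; never force it (18 N would bend the teeth). Then stand the blade back in its block, and leave the dish, the vial and the bottle as they are.

Things in the scene. Friction and masses are not known exactly. Their poses are not given: they have to be found in the camera images.
- turntable: Grey bench turntable fixed to the desk, 128 x 228 mm. Origin on the desk, z up, x along the slot (away from the robot, give or take 17 degrees), y from the adjuster housing (at -y: a box 84 x 74 mm, its flat aluminium cover 65 mm above the desk) to the steel platter (at +y: centre at y = +65 mm, 120 mm across, top 59 mm above the desk).
- slot (a point): Point on the cover's top straight above the star wheel's axle, at (0, -55, 65) mm in the turntable's frame; axes as the turntable's. The cover is 4 mm thick; its slot is 10 mm wide (y) and runs from x = -13 to x = +14.5 mm from this point. One blade stroke in it from x = -6 to x = +10 mm, tip 10.5 mm under the cover's top, turns the wheel by one tooth; it is too short for two.
- star_wheel: Steel star wheel under the slot, 8 mm thick, 50 mm over its 12 teeth (30 degrees apart, 8 mm deep, 5.5 mm thick at the root, 2 mm at the tip). Origin on its axle, which lies along the turntable's y, 31 mm under the cover's top: the teeth pass 6 mm under it. Pushing the top teeth towards the turntable's +x (positive turn about y) takes the brake up, 2.5 mm of shoe travel a tooth.
- plunger: Nose of the spring plunger inside the housing that holds the star wheel in notches, one a tooth. In a notch a tooth stands right under the slot point and the gaps beside it are at x = -6 and +6 mm (7 mm wide at 10 mm under the cover's top). Over to the next notch takes about 2 to 6 N at the teeth; the wheel falls into it by itself after half a tooth. Not to be handled.
- shoe: Brake shoe by the platter, dark lining 34 x 15 mm. Origin in the middle of the lining's face, 50 mm above the desk. It moves along the turntable's +y to the rim, met 2 to 5 strokes from the start; the wheel then stops dead, at any point of a stroke (10 N at the teeth press it on with some 30 N). Stopped before half a tooth, the wheel springs back a little when let go: that is right.
- rim (a point): Nominal point of the platter's rim oppopoint the shoe, 60 mm from the spindle, 50 mm above the desk; axes as the turntable's; 6 to 10 mm from the shoe along y at the start. The worn rim runs up to 1.5 mm either way out of true, so where the shoe meets it can only be felt.
- platter: Steel platter 120 mm across and 17 mm thick that turns on the spindle (axis z through its origin, at its underside, 42 mm above the desk). Its rim is the brake surface. It may stay as it stands.
- blade: Adjusting blade, 108 mm long, 70 g, loose, upright in its block: steel blade 3 mm thick (x), 6 mm wide (y), 44 mm long; round collar 18 mm across up to 50 mm; black grip 16 mm (x) by 20 mm (y) from 50 to 108 mm. Origin at the blade's tip, z up the tool. In the slot its y lies across the slot (along the turntable's y, either way round). Hold it across the 16 mm with 80 N or more, or it tilts.
- tool_block: Aluminium block 56 x 56 x 50 mm fixed on the desk, origin in the middle of its underside. Its middle hole is 12.5 mm across and 47 mm deep (two small holes beside it are empty). With the blade home the collar rests on the block's top and the tip is 6 mm above the desk.
- dish: Closed culture dish, 63 mm across, 14 mm high, loose in the middle of the platter; origin at its underside. Leave alone.
- vial: Glass vial 21 mm across, 55 mm high, loose, at the back of the desk. Leave alone.
- bottle: White bottle with a blue cap, 48 mm across, 112 mm high, loose, at the back of the desk. Leave alone.

How it is judged:
By the outcome, as a careful person would: the job done as asked, in the order asked, and still so for the second after the job is handed in, with the robot touching nothing.
It also fails if it takes over 64 s, if anything falls off the work surface, if the arm or the gripper's body presses on something with over 40 N, if the wrist force passes 120 N, or if a joint passes its speed limit or range.

## Working session

There is one attempt and no reset: what is moved stays moved. The work goes in short steps, Python scripts to look and compute and a tool call to move; the robot and the scene stay as the last step left them, time stands still between calls to the robot, and variables do not carry over. Pictures are saved under pics/ and viewed, at most 10 in all, crops included, and the job is handed in when it is done.

Besides the shell and the picture viewer there is one more tool, called in YAML: its name, and indented under it one key for each argument. jog_arm: Moves the arm, as the interface text tells. Its arguments: {"type":"object","properties":{"targets":{"type":"string"}},"required":["targets"]}

```bash
mkdir -p pics
python3 - <<'E'
from rig import manip,get_image,nets
import cv2,numpy as np
for n in("scene","top"):
    im=get_image(n); cv2.imwrite(f"pics/{n}0.png",im["pixels"][:,:,::-1])
    np.savez(f"{n}0.npz",**im)
    print(n,np.round(im["K"],1).tolist(),im["distortion"],np.round(im["pose"],3).tolist())
    for t in("turntable","slot","star_wheel","shoe","platter","blade","tool_block","dish","vial","bottle"):
        r=nets.spot_in(n,t)
        print(t,[(round(d["score"],2),np.round(d["centre"],3).tolist()) for d in r[:2]])
s=manip.get_state();print(s)
E
```

```text
scene [[511.3, 0.0, 317.8], [0.0, 511.3, 208.2], [0.0, 0.0, 1.0]] [-0.1244329  0.         0.         0.         0.       ] [[-0.579, -0.377, 0.723, -0.121], [-0.815, 0.25, -0.523, 0.49], [0.016, -0.892, -0.453, 0.5], [0.0, 0.0, 0.0, 1.0]]
turntable [(0.74, [0.507, 0.109, 0.016])]
slot [(0.6, [0.507, 0.11, 0.017])]
star_wheel []
shoe [(0.65, [0.523, 0.114, 0.052])]
platter [(0.82, [0.527, 0.195, 0.061])]
blade [(0.68, [0.497, -0.158, 0.087])]
tool_block [(0.95, [0.488, -0.142, 0.036])]
dish [(0.79, [0.549, 0.181, 0.072])]
vial [(0.76, [0.644, -0.07, 0.032])]
bottle [(0.73, [0.658, 0.033, 0.056])]
top [[392.6, 0.0, 318.5], [0.0, 392.6, 201.7], [0.0, 0.0, 1.0]] [-0.05820254  0.          0.          0.          0.        ] [[-0.01, -0.981, 0.193, 0.404], [-1.0, 0.01, 0.001, -0.037], [-0.003, -0.193, -0.981, 0.975], [0.0, 0.0, 0.0, 1.0]]
turntable [(0.86, [0.519, 0.081, 0.014])]
slot []
star_wheel [(0.45, [0.537, 0.108, 0.056])]
shoe [(0.41, [0.536, 0.107, 0.055])]
platter [(0.68, [0.557, 0.168, 0.065])]
blade [(0.66, [0.504, -0.16, 0.112])]
tool_block [(0.9, [0.503, -0.152, 0.051]), (0.5
[... 159 characters left out ...]
ts': array([-1.37019202,  0.41109654, -0.012742  ,  1.59621598,  0.00560309,
        1.13433097, -0.0821945 ]), 'dq': array([ 0.00053196,  0.00080921, -0.00042691,  0.0013077 ,  0.000362  ,
       -0.00024479, -0.00037272]), 'joint_torque': array([-8.61883436e-04, -6.00414562e+01,  6.80948887e-01, -2.99743956e+01,
        1.40309462e-02,  2.02236224e-03,  1.06868021e-05]), 'eef_pos': array([0.16597142, 0.60254189, 0.23129287]), 'tool_rot': array([ 1.33970767e-01,  9.90985284e-01, -7.14781792e-06, -7.38360146e-06]), 'ft_force': array([ 0.97784271, -0.45186406,  0.08401641]), 'wrist_torque': array([-0.04542541,  0.02825936, -0.00235101]), 'finger_force': 0.0, 'finger_gap': 0.08528245853065597}
```

View images.

View pics/scene0.png

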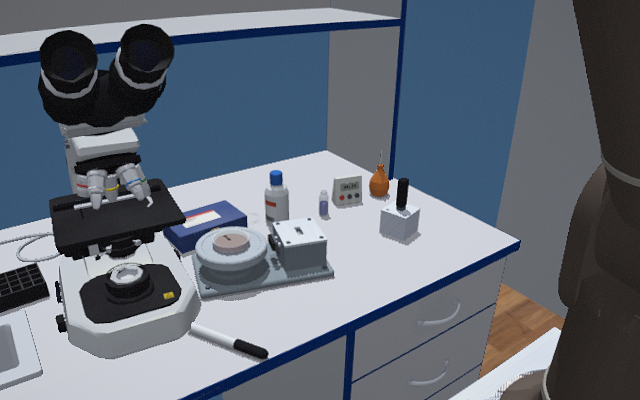

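View pics/top0.png

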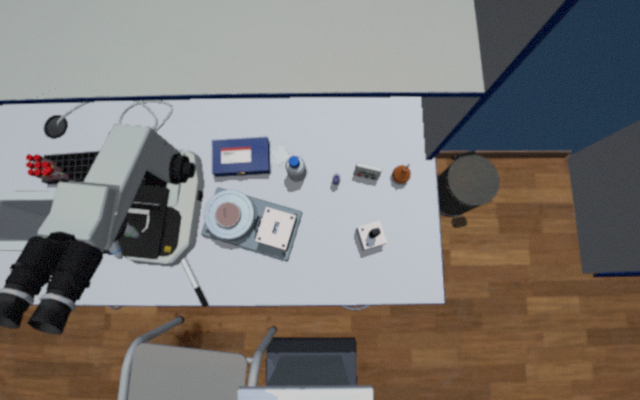

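Run:
```python
import cv2,numpy as np
s=cv2.imread("pics/scene0.png");t=cv2.imread("pics/top0.png")
f=lambda i,x,y,w,h,k:cv2.resize(i[y:y+h,x:x+w],None,fx=k,fy=k,interpolation=cv2.INTER_CUBIC)
a=f(s,190,200,150,100,5); a2=f(t,200,180,110,85,7)
cv2.imwrite("pics/c1.png",a);cv2.imwrite("pics/c2.png",a2)
b=f(s,370,165,60,80,6);b2=f(t,345,210,50,50,8)
c=np.zeros((480,770,3),np.uint8);c[:480,:360]=b;c[:400,365:765]=b2
cv2.imwrite("pics/c3.png",c)
```

```text
(no output)
```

View pics/c1.png

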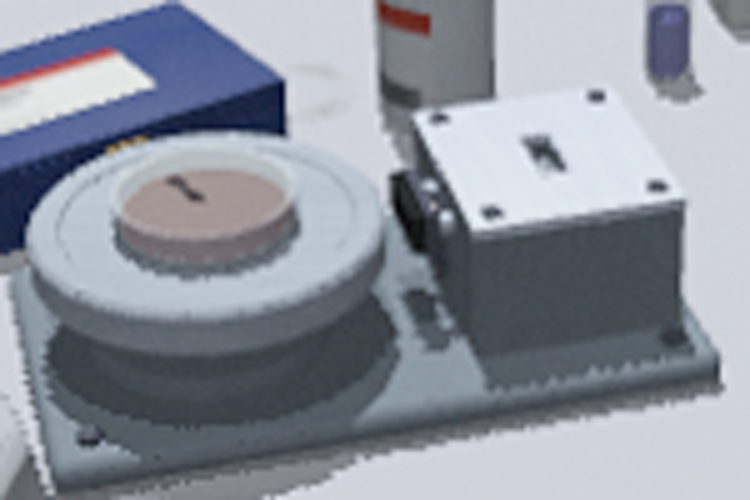

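View pics/c2.png

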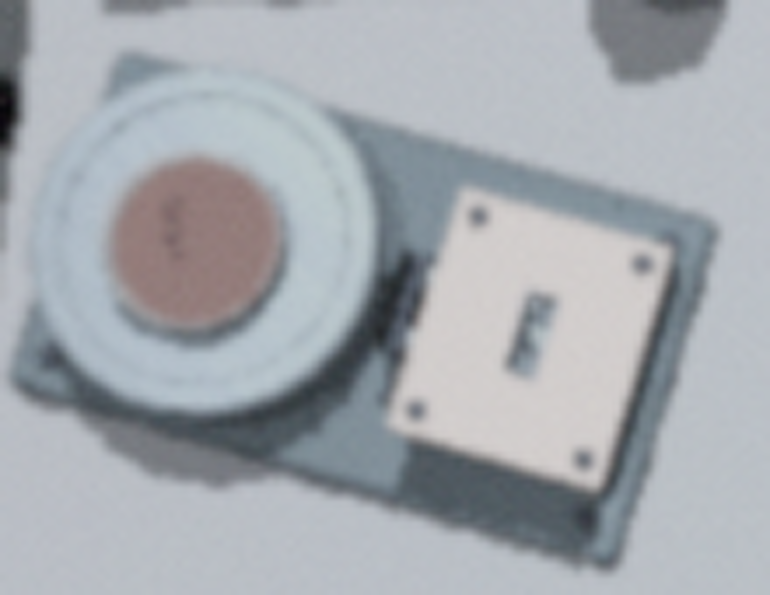

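View pics/c3.png

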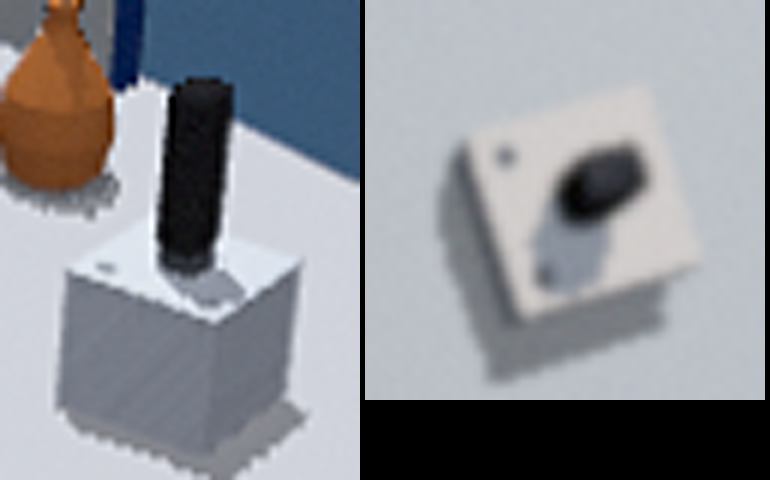

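The pictures show the turntable with four cover screws and slot (scene ≈ (298,230), top ≈ (275,227)), and the tool block with the upright black grip (scene ≈ (402,200), top ≈ (373,234)). Next: subpixel features and triangulation.

```bash
cat > h.py <<'E'
import numpy as np,cv2
from scipy.optimize import least_squares
def load(n):
    d=dict(np.load(n)); return d
def proj(c,P):
    M=np.linalg.inv(c["pose"]); return cv2.projectPoints(np.asarray(P,float).reshape(-1,1,3),cv2.Rodrigues(M[:3,:3])[0],M[:3,3],c["K"],c["distortion"])[0][:,0]
def tri(cs,uv):
    x0=np.array([.5,0,.05]); r=least_squares(lambda p:np.concatenate([proj(c,p)[0]-u for c,u in zip(cs,uv)]),x0); return r.x,np.round(r.fun,2)
def dark(c,u,r=2.5):
    g=cv2.cvtColor(c["pixels"],cv2.COLOR_RGB2GRAY).astype(float); y,x=np.mgrid[:400,:640]
    for _ in range(5):
        m=np.hypot(x-u[0],y-u[1])<r; w=np.clip(np.percentile(g[m],80)-g,0,None)*m; u=np.array([(w*x).sum(),(w*y).sum()])/w.sum()
    return u
E
python3 - <<'E'
from h import *
S=load("scene0.npz");T=load("top0.npz");cs=(S,T)
fs=lambda u,k,o:(np.array(u)+.5)/k-.5+np.array(o)
names=["scr1","scr2","scr3","scr4","slot"]
s=[(440,118),(597,96),(657,186),(492,212),(544,153)]; t=[(478,216),(641,263),(584,459),(415,410),(530,335)]
P=[]
for n,a,b in zip(names,s,t):
    r=4 if n=="slot" else 2.5
    ua=dark(S,fs(a,5,(190,200)),5 if n=="slot" else 2.5);ub=dark(T,fs(b,7,(200,180)),6 if n=="slot" else 2.5)
    p,res=tri(cs,(ua,ub));P.append(p);print(n,np.round(ua,1),np.round(ub,1),np.round(p*1e3,1),res)
P=np.array(P);print("screw mean",P[:4].mean(0)*1e3)
for i,j in((3,0),(2,1),(1,0),(2,3)):d=P[j]-P[i];print(i+1,j+1,np.degrees(np.arctan2(d[1],d[0])),np.linalg.norm(d)*1e3)
# cover corners
for a,b in zip([(412,110),(608,90),(687,203),(470,240)],[(462,187),(673,240),(607,492),(389,428)]):
    p,res=tri(cs,(fs(a,5,(190,200)),fs(b,7,(200,180))));print("corner",np.round(p*1e3,1),res)
B=[]
for a,b in zip([(67,270),(216,325),(300,262)],[(102,145),(157,322),(335,262)]):
    p,res=tri(cs,(fs(a,6,(370,165)),fs(b,8,(345,210))));B.append(p);print("block",np.round(p*1e3,1),res)
print("mid",(B[0]+B[2])/2*1e3)
for i,j in((1,0),(2,1)):d=B[j]-B[i];print(np.degrees(np.arctan2(d[1],d[0])),np.linalg.norm(d)*1e3)
# grip silhouette fit
def mask(c,x,y,yaw,z0=.0505,z1=.152-.044):
    m=np.zeros((1600,2560),np.uint8);cz,sz=np.cos(yaw),np.sin(yaw)
    q=np.array([[x+cz*a-sz*b,y+sz*a+cz*b,z] for a in(-.008,.008) for b in(-.01,.01) for z in(z0+.0055,z0+.0635)])
    h=cv2.convexHull(((proj(c,q)+.5)*4-.5).astype(np.float32)).round().astype(int);cv2.fillConvexPoly(m,h,1)
    return cv2.resize(m.astype(np.float32),(640,400),interpolation=cv2.INTER_AREA)
def sil(c,box):
    g=cv2.cvtColor(c["pixels"],cv2.COLOR_RGB2GRAY).astype(float);x,y,w,h=box
    return g,np.s_[y:y+h,x:x+w]
bs=[(S,(390,172,26,44)),(T,(363,222,20,20))]
from scipy.optimize import minimize
def cost(p,yaw):
    e=0
    for k,(c,b) in enumerate(bs):
        g,sl=sil(c,b);bg=110 if k==0 else 130
        d=np.clip((bg-g[sl])/(bg-30),0,1)
        e+=((mask(c,p[0],p[1],yaw)[sl]-d)**2).sum()
    return e
for yd in range(-90,90,15):
    r=minimize(cost,[.502,-.158],args=(np.radians(yd),),method="Nelder-Mead",options=dict(initial_simplex=[[.502,-.158],[.508,-.158],[.502,-.152]],maxiter=60,xatol=1e-4));print(yd,np.round(r.x*1e3,1),round(r.fun,2))
E
```

```text
scr1 [277.3 222.6] [267.8 210.4] [562.7  83.2  67.9] [-0.08 -0.02  0.09  0.07]
scr2 [308.8 218.8] [291.4 217.3] [545.8  27.6  66.7] [-0.2  -0.04  0.21  0.17]
scr3 [321.  236.9] [282.9 245.3] [480.8  47.1  66.8] [-0.1  -0.02  0.11  0.09]
scr4 [287.9 242.1] [258.9 238.2] [497.4 102.8  66.9] [-0.22 -0.04  0.25  0.2 ]
slot [298.4 230. ] [275.1 227.3] [522.4  65.4  66.4] [-0.25 -0.05  0.27  0.22]
screw mean [521.65495536  65.17179129  67.09138637]
4 1 -16.732513283015784 68.22404250673458
3 2 -16.711316287741305 67.91078994311935
2 1 73.08556329635245 58.06758111806486
3 4 73.38640494349293 58.08001090997448
corner [572.5  88.4  67.2] [-0.21 -0.05  0.22  0.17]
corner [554.   17.1  62.5] [-0.45 -0.08  0.46  0.38]
corner [471.2  40.6  62.8] [ 0.28  0.04 -0.29 -0.25]
corner [492.9 113.3  61.9] [ 0.17  0.04 -0.19 -0.16]
block [ 522.5 -126.7   51.5] [ 0.18  0.02 -0.16 -0.16]
block [ 469.8 -141.9   50.3] [-0.03 -0.    0.02  0.02]
block [ 486.2 -195.4   50.6] [-0.28 -0.02  0.23  0.24]
mid [ 504.34949638 -161.05409235   51.05163368]
16.14119613927304 54.90340408361464
107.101936012095 55.976095479063474
-90 [ 503.1 -162. ] 171.09
-75 [ 503.8 -161.4] 166.95
-60 [ 503.5 -161.3] 134.48
-45 [ 504.4 -161.2] 99.7
-30 [ 504.4 -161.7] 145.36
-15 [ 503.8 -162.5] 166.31
0 [ 503.1 -160.9] 166.38
15 [ 503.2 -160.7] 138.13
30 [ 504.2 -160.9] 88.1
45 [ 504.5 -160.6] 94.98
60 [ 504.2 -160.9] 100.74
75 [ 505.  -161.2] 151.35
```

Run:
```python
from h import *
S=load("scene0.npz");T=load("top0.npz")
from scipy.optimize import minimize
print(S["pixels"].max(2)[190,390:415]);print(S["pixels"].max(2)[176:214,402]);print(T["pixels"].max(2)[232,360:390])
def hull(c,x,y,yaw,z=(.056,.114)):
    cz,sz=np.cos(yaw),np.sin(yaw)
    q=np.array([[x+cz*a-sz*b,y+sz*a+cz*b,zz] for a in(-.008,.008) for b in(-.01,.01) for zz in z])
    return cv2.convexHull(proj(c,q).astype(np.float32))
def soft(c,box,h):
    x,y,w,hh=box
    return np.array([[np.clip(.5+cv2.pointPolygonTest(h,(float(i),float(j)),True),0,1) for i in range(x,x+w)] for j in range(y,y+hh)])
bs=[(S,(392,174,22,34),40,120),(T,(364,223,18,16),40,140)]
D=[np.clip((hi-c["pixels"].max(2)[b[1]:b[1]+b[3],b[0]:b[0]+b[2]].astype(float))/(hi-lo),0,1) for c,b,lo,hi in bs]
def cost(p,yaw): return [((soft(c,b,hull(c,p[0],p[1],yaw))-d)**2).sum() for (c,b,_,_),d in zip(bs,D)]
for yd in range(-90,90,15):
    r=minimize(lambda p:sum(cost(p,np.radians(yd))),[.504,-.161],method="Nelder-Mead",options=dict(initial_simplex=[[.504,-.161],[.508,-.161],[.504,-.157]],maxiter=40));print(yd,np.round(r.x*1e3,1),np.round(cost(r.x,np.radians(yd)),2))
```

```text
[219 220 219 219 220 221 233  75  14  14  23  24  21  20  16  19  14  66
 197 224 220 219 219 219 220]
[122 115  38  42  39  36  24  20  19  25  14  22  24  18  21  20  19  20
  20  16  21  17  24  28  22  21  19  21  22  21  21  41  67  53  71 130
 166 162]
[202 207 207 206 209 210 209 203 175 110  51  24  35  57  65  61  60  55
  50  78 148 198 207 204 200 199 200 202 200 200]
-90 [ 501.1 -160.6] [84.33 22.29]
-75 [ 502.  -161.1] [80.91 24.7 ]
-60 [ 503.3 -161.2] [52.84 23.77]
-45 [ 503.7 -160.3] [16.7 23.6]
-30 [ 503.2 -160.6] [57.01 28.84]
-15 [ 503.2 -161.6] [81.29 31.93]
0 [ 504.8 -160.8] [82.05 29.82]
15 [ 503.5 -160.1] [56.85 25.19]
30 [ 503.9 -160.5] [13.13 18.38]
45 [ 503.8 -159.7] [32.24 16.7 ]
60 [ 502.6 -159.3] [21.96 20.39]
75 [ 501.4 -159.9] [63.04 20.63]
```

Run:
```python
from h import *
S=load("scene0.npz");T=load("top0.npz")
from scipy.optimize import minimize
A=np.linspace(0,2*np.pi,33)
def hull(c,x,y,yaw,r,z=(.056,.114)):
    cz,sz=np.cos(yaw),np.sin(yaw)
    ab=np.array([[i*(.008-r)+r*np.cos(t),j*(.01-r)+r*np.sin(t)] for i in(-1,1) for j in(-1,1) for t in A])
    a,b=ab.T
    q=np.concatenate([np.c_[x+cz*a-sz*b,y+sz*a+cz*b,0*a+zz] for zz in z])
    return cv2.convexHull(proj(c,q).astype(np.float32))
def soft(c,box,h):
    x,y,w,hh=box
    return np.array([[np.clip(.5+cv2.pointPolygonTest(h,(float(i),float(j)),True),0,1) for i in range(x,x+w)] for j in range(y,y+hh)])
bs=[(S,(392,174,22,32),30,200),(T,(364,223,18,16),65,170)]
D=[np.clip((hi-c["pixels"].max(2)[b[1]:b[1]+b[3],b[0]:b[0]+b[2]].astype(float))/(hi-lo),0,1) for c,b,lo,hi in bs]
def cost(p,yaw,r): return [((soft(c,b,hull(c,p[0]+(k and p[2]),p[1]+(k and p[3]),yaw,r))-d)**2).sum() for k,((c,b,_,_),d) in enumerate(zip(bs,D))]
for r in(.0005,.003,.006):
  for yd in range(-75,106,15):
    q=minimize(lambda p:sum(cost(p,np.radians(yd),r)),[.504,-.161,0,0],method="Nelder-Mead",options=dict(initial_simplex=np.array([.504,-.161,0,0])+np.r_[np.zeros((1,4)),.004*np.eye(4)],maxiter=70));print(r,yd,np.round(q.x*1e3,1),np.round(cost(q.x,np.radians(yd),r),2))
```

```text
0.0005 -75 [ 507.4 -166.    -5.2    5.2] [71.37 17.14]
0.0005 -60 [ 512.3 -169.7   -8.7    8.6] [48.74 15.53]
0.0005 -45 [ 506.8 -163.5   -2.2    4. ] [32.33 14.96]
0.0005 -30 [ 506.7 -164.    -2.7    3.9] [55.02 18.7 ]
0.0005 -15 [ 512.8 -171.1   -9.5   10.9] [70.31 20.53]
0.0005 0 [ 512.8 -171.3   -7.9   10.7] [69.12 17.67]
0.0005 15 [ 512.6 -170.    -8.1    9.9] [51.06 13.08]
0.0005 30 [ 504.9 -161.7   -0.6    1.6] [32.75  8.02]
0.0005 45 [ 505.4 -161.6   -1.2    2. ] [64.9   8.11]
0.0005 60 [ 505.5 -162.2   -2.8    3. ] [33.89 11.54]
0.0005 75 [ 510.4 -167.4   -9.     7.7] [57.43 13.43]
0.0005 90 [ 509.6 -168.1   -7.3    7.7] [73.07 15.88]
0.0005 105 [ 507.4 -166.    -5.2    5.2] [71.37 17.14]
0.003 -75 [ 511.8 -168.9   -8.9    8.3] [49.81 14.26]
0.003 -60 [ 506.  -163.1   -2.     2.7] [41.17 13.46]
0.003 -45 [ 506.6 -163.3   -2.1    3.1] [32.19 13.32]
0.003 -30 [ 506.9 -164.    -2.4    4. ] [42.25 15.42]
0.003 -15 [ 506.4 -163.6   -2.3    3.5] [53.1  15.76]
0.003 0 [ 505.6 -162.8   -0.8    2.1] [50.55 12.63]
0.003 15 [ 505.5 -162.5   -1.     2.5] [37.41  9.21]
0.003 30 [ 5.049e+
[... 310 characters left out ...]
14.26]
0.006 -75 [ 506.3 -163.2   -2.3    2.9] [34.15  9.99]
0.006 -60 [ 506.3 -163.2   -1.7    2.5] [33.22  9.68]
0.006 -45 [ 506.9 -163.7   -2.2    3.4] [32.13  9.57]
0.006 -30 [ 507.  -163.9   -1.8    3.9] [32.86 10.02]
0.006 -15 [ 506.8 -163.7   -2.     3.6] [33.69  8.69]
0.006 0 [ 505.9 -162.7   -1.1    2.2] [32.41  6.13]
0.006 15 [ 505.5 -162.3   -0.8    2.2] [34.28  4.15]
0.006 30 [ 505.7 -162.2   -1.     2.2] [47.63  3.79]
0.006 45 [ 505.1 -161.6   -0.6    1.8] [67.94  4.81]
0.006 60 [ 505.7 -162.2   -1.     2.1] [45.72  5.66]
0.006 75 [ 506.  -162.7   -1.5    2.6] [33.96  7.14]
0.006 90 [ 506.2 -163.    -2.5    2.9] [33.36  9.07]
0.006 105 [ 506.3 -163.2   -2.3    2.9] [34.15  9.99]
```

```bash
cat > plan.py <<'E'
import numpy as np,math,sys
from scipy.spatial.transform import Rotation as R
def st():
    from rig import manip
    return manip.get_state()
def yawy(q):
    y=R.from_quat(q).as_matrix()[:,1]; return math.degrees(math.atan2(y[1],y[0]))
def plan(wps,grip,s=None,step=45,dig=0):
    """wps: (x,y,z [m], tool-y yaw deg)"""
    s=s or st(); p=np.array(s["eef_pos"])*1e3; M=R.from_quat(s["tool_rot"]); rows=[]
    for x,y,z,yaw in wps:
        t=np.array([x,y,z])*1e3
        n=max(1,math.ceil(np.linalg.norm(t-p)/step)); 
        Mt=R.from_matrix(np.array([[-math.sin(math.radians(yaw)),math.cos(math.radians(yaw)),0],[math.cos(math.radians(yaw)),math.sin(math.radians(yaw)),0],[0,0,-1]]).T)
        # columns: tool x, y, z
        Mt=R.from_matrix(np.c_[[math.sin(math.radians(yaw))*1,-math.cos(math.radians(yaw)),0],[math.cos(math.radians(yaw)),math.sin(math.radians(yaw)),0],[0,0,-1]])
        if np.linalg.det(Mt.as_matrix())<0: raise SystemExit("det")
        ang=np.degrees((M.inv()*Mt).magnitude()); n=max(n,math.ceil(ang/8.4))
        for k in range(n):
            d=(t-p)/(n-k); v=np.round(M.inv().apply(d),dig); w=np.round(np.degrees((M.inv()*Mt).as_rotvec())/(n-k),1)
            p=p+M.apply(v); M=M*R.from_rotvec(np.radians(w))
            rows.append(" ".join(f"{a:g}" for a in [grip,*(v+0.),*(w+0.)]))
    for i in range(0,len(rows),8): print("; ".join(rows[i:i+8]))
    print("end",p,len(rows))
def show():
    s=st(); print(round(s["clock"],2),"eef",np.round(s["eef_pos"]*1e3,1),"yaw",round(yawy(s["tool_rot"]),2),"tz",np.round(R.from_quat(s["tool_rot"]).as_matrix()[:,2],3),"F",np.round(s["ft_force"],1),"gap",round(s["finger_gap"]*1e3,1),"ff",round(s["finger_force"],1))
E
python3 - <<'E'
from plan import *
from h import *
print(tri((load("scene0.npz"),load("top0.npz")),((68,52),(8,322)))[0],tri((load("scene0.npz"),load("top0.npz")),((146,48),(47,320)))[0])
show()
plan([(.21,.40,.26,60),(.35,.08,.24,40),(.504,-.161,.19,20)],85)
E
```

```text
[0.34639005 0.41125571 0.42606635] [0.34734943 0.3456791  0.42336238]
1.1 eef [166.  602.5 231.3] yaw 74.6 tz [-0. -0. -1.] F [ 1.  -0.5  0.1] gap 85.3 ff 0.0Traceback (most recent call last):
  File "<stdin>", line 5, in <module>
  File "plan.py", line 16, in plan
    Mt=R.from_matrix(np.c_[[math.sin(math.radians(yaw))*1,-math.cos(math.radians(yaw)),0],[math.cos(math.radians(yaw)),math.sin(math.radians(yaw)),0],[0,0,-1]])
  File "scipy/spatial/transform/_rotation.pyx", line 1143, in scipy.spatial.transform._rotation.Rotation.from_matrix
ValueError: Non-positive determinant (left-handed or null coordinate frame) in rotation matrix 0: [[ 0.8660254  0.5        0.       ]
 [-0.5        0.8660254  0.       ]
 [ 0.         0.        -1.       ]].
```

```bash
python3 - <<'E'
t=open("plan.py").read().split("\n")
t=[l for l in t if "Mt=R.from_matrix(np.array" not in l and "det" not in l]
t="\n".join(t).replace("[math.sin(math.radians(yaw))*1,-math.cos(math.radians(yaw)),0]","[-math.sin(math.radians(yaw)),math.cos(math.radians(yaw)),0]")
open("plan.py","w").write(t)
E
python3 - <<'E'
from plan import *
plan([(.17,.41,.24,66),(.22,.30,.24,58),(.35,.05,.24,40),(.504,-.161,.19,20)],85)
E
```

```text
85 -11 -37 -2 0 0 1.7; 85 -12 -37 -2 0 0 1.7; 85 -13 -36 -2 0 0 1.7; 85 -14 -36 -1 0 0 1.8; 85 -16 -35 -2 0 0 1.7; 85 -30 -27 0 0 0 2.7; 85 -31 -25 0 0 0 2.7; 85 -33 -24 0 0 0 2.6
85 -35 -20 0 0 0 2.6; 85 -35 -19 0 0 0 2.6; 85 -36 -17 0 0 0 2.6; 85 -37 -16 0 0 0 2.6; 85 -38 -14 0 0 0 2.5; 85 -39 -12 0 0 0 2.6; 85 -38 -10 0 0 0 2.5; 85 -44 -3 8 0 0 3.3
85 -44 0 8 0 0 3.3; 85 -43 2 9 0 0 3.4; 85 -43 5 8 0 0 3.3; 85 -43 7 9 0 0 3.4; 85 -43 9 8 0 0 3.3
end [ 504.01209239 -161.23994773  190.2965832 ] 21
```

jog_arm:
  targets: "85 -11 -37 -2 0 0 1.7; 85 -12 -37 -2 0 0 1.7; 85 -13 -36 -2 0 0 1.7; 85 -14 -36 -1 0 0 1.8; 85 -16 -35 -2 0 0 1.7; 85 -30 -27 0 0 0 2.7; 85 -31 -25 0 0 0 2.7; 85 -33 -24 0 0 0 2.6"

```text
clock: 1.9
eef_pos: [0.2203, 0.2982, 0.2405]
tool_rot: [0.276, 0.961, 0.001, 0.0]
ft_force: [0.3, -1.0, 0.5]
finger_gap: 0.0852
finger_force: 0.0
```

jog_arm:
  targets: "85 -35 -20 0 0 0 2.6; 85 -35 -19 0 0 0 2.6; 85 -36 -17 0 0 0 2.6; 85 -37 -16 0 0 0 2.6; 85 -38 -14 0 0 0 2.5; 85 -39 -12 0 0 0 2.6; 85 -38 -10 0 0 0 2.5; 85 -44 -3 8 0 0 3.3"

```text
clock: 2.7
eef_pos: [0.3764, 0.0134, 0.2332]
tool_rot: [0.449, 0.893, 0.002, 0.001]
ft_force: [0.7, 0.5, -0.2]
finger_gap: 0.085
finger_force: 0.0
```

jog_arm:
  targets: "85 -44 0 8 0 0 3.3; 85 -43 2 9 0 0 3.4; 85 -43 5 8 0 0 3.3; 85 -43 7 9 0 0 3.4; 85 -43 9 8 0 0 3.3; 85 0 0 0 0 0 0; 85 0 0 0 0 0 0; 85 0 0 0 0 0 0"

```text
clock: 3.5
eef_pos: [0.5036, -0.1605, 0.1903]
tool_rot: [0.573, 0.819, 0.0, -0.0]
ft_force: [-0.5, 0.9, 0.3]
finger_gap: 0.0849
finger_force: 0.0
```

Run:
```python
from plan import *
from h import *
from rig import get_image
show()
for n in("scene","top"):
    im=get_image(n);np.savez(f"{n}1.npz",**im);cv2.imwrite(f"pics/{n}1.png",im["pixels"][:,:,::-1])
s=st();M=R.from_quat(s["tool_rot"]).as_matrix()
for o in((0,0,0),(0,.057,0),(0,-.057,0),(0,.043,-.013),(0,-.043,-.013)):
    print(o,[np.round(proj(load(n+"1.npz"),s["eef_pos"]+M@np.array(o))[0],1) for n in("scene","top")])
a=cv2.imread("pics/scene1.png")[120:250,340:470];b=cv2.imread("pics/top1.png")[170:300,310:440]
cv2.imwrite("pics/d1.png",cv2.resize(np.hstack([a,b]),None,fx=3,fy=3,interpolation=cv2.INTER_CUBIC))
```

```text
3.5 eef [ 503.6 -160.5  190.3] yaw 20.05 tz [-0.     0.001 -1.   ] F [-0.5  0.9  0.3] gap 84.9 ff 0.0
(0, 0, 0) [array([406.6, 141.2]), array([380.4, 227.7])]
(0, 0.057, 0) [array([379.2, 134.9]), array([369.8, 201.7])]
(0, -0.057, 0) [array([435.6, 147.9]), array([391.2, 254.3])]
(0, 0.043, -0.013) [array([386.3, 129.8]), array([373.2, 206.8])]
(0, -0.043, -0.013) [array([429.1, 139.3]), array([389.7, 247.2])]
```

View pics/d1.png

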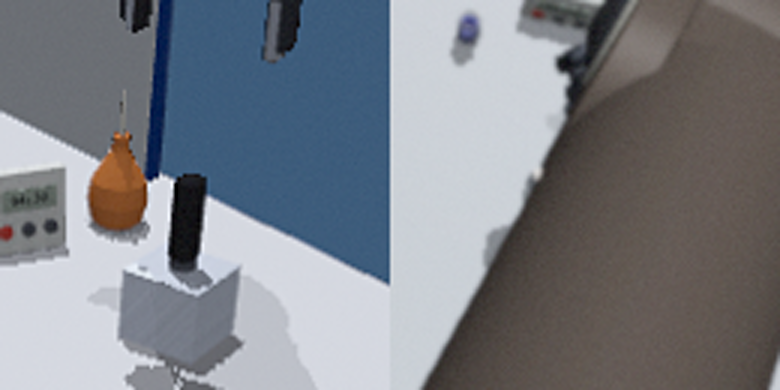

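The open fingers (scene ≈ (385,129) and (433,139)) stand astride the grip where predicted; the top view is hidden by the arm. Descend and grasp.

jog_arm:
  targets: "85 0 0 45 0 0 0; 85 0 0 45 0 0 0; 85 0 0 30 0 0 0; 85 0 0 11 0 0 0; 85 0 0 0 0 0 0; 50 0 0 0 0 0 0; 50 0 0 0 0 0 0; 35 0 0 0 0 0 0"

```text
clock: 4.4
eef_pos: [0.505, -0.1613, 0.0607]
tool_rot: [0.573, 0.819, 0.001, 0.001]
ft_force: [-0.1, 0.7, 0.9]
finger_gap: 0.0433
finger_force: 0.0
```

jog_arm:
  targets: "22 0 0 0 0 0 0; 22 0 0 0 0 0 0; 10 0 0 0 0 0 0; 10 0 0 0 0 0 0; 5 0 0 0 0 0 0; 0 0 0 0 0 0 0; 0 0 0 0 0 0 0; 0 0 0 0 0 0 0"

```text
clock: 5.2
eef_pos: [0.5043, -0.1612, 0.0597]
tool_rot: [0.574, 0.819, 0.0, 0.0]
ft_force: [-0.9, 1.2, 7.0]
finger_gap: 0.0151
finger_force: 58.3
```

```bash
python3 -c "
from plan import *
show();print(st()['wrist_torque'])"
```

```text
5.2 eef [ 504.3 -161.2   59.7] yaw 20.0 tz [ 0.  0. -1.] F [-0.9  1.2  7. ] gap 15.1 ff 58.3
[0.25313316 0.23180523 0.05309441]
```

Run:
```python
from plan import *
plan([(.504,-.161,.15,20),(.515,.0675,.15,-16.8),(.516,.067,.134,-16.8)],0)
```

```text
0 0 0 -30 0 0 0; 0 0 0 -30 0 0 0; 0 0 0 -30 0 0 0; 0 35 15 0 0 0 6.1; 0 37 11 0 0 0 6.1; 0 37 7 0 0 0 6.2; 0 38 3 0 0 0 6.1; 0 38 -1 0 0 0 6.2
0 38 -6 0 0 0 6.1; 0 0 1 16 0 0 0
end [516.08628084  67.17539969 133.74191134] 10
```

jog_arm:
  targets: "0 0 0 -10 0 0 0; 0 0 0 -25 0 0 0; 0 0 0 -30 0 0 0; 0 0 0 -25 0 0 0; 0 35 15 0 0 0 6.1; 0 37 11 0 0 0 6.1; 0 37 7 0 0 0 6.2; 0 38 3 0 0 0 6.1"

```text
clock: 6.0
eef_pos: [0.5116, -0.0077, 0.1499]
tool_rot: [0.736, 0.677, 0.0, -0.0]
ft_force: [0.3, 0.1, -1.0]
finger_gap: 0.0154
finger_force: 58.4
```

jog_arm:
  targets: "0 38 -1 0 0 0 6.2; 0 38 -6 0 0 0 6.1; 0 0 1 0 0 0 0; 0 0 0 8 0 0 0; 0 0 0 8 0 0 0; 0 0 0 0 0 0 0; 0 0 0 0 0 0 0; 0 0 0 0 0 0 0"

```text
clock: 6.8
eef_pos: [0.516, 0.0662, 0.1335]
tool_rot: [0.803, 0.596, 0.0, 0.0]
ft_force: [0.3, 0.6, -0.5]
finger_gap: 0.0156
finger_force: 58.4
```

Run:
```python
from plan import *
from h import *
from rig import get_image
show()
for n in("scene","top"):
    im=get_image(n);np.savez(f"{n}2.npz",**im)
s=st();M=R.from_quat(s["tool_rot"]).as_matrix()
for o in((0,0,0),(0,0,.0537),(0,0,.0097),(0,0,.0037)):
    print(o,[np.round(proj(load(n+"2.npz"),s["eef_pos"]+M@np.array(o))[0],1) for n in("scene","top")])
a=load("scene2.npz")["pixels"][150:260,240:350,::-1];b=load("top2.npz")["pixels"][170:280,220:330,::-1]
cv2.imwrite("pics/e1.png",np.hstack([cv2.resize(a,None,fx=5,fy=5,interpolation=cv2.INTER_CUBIC),np.pad(cv2.resize(b,None,fx=2,fy=2),((0,330),(0,0),(0,0)))]))
```

```text
6.8 eef [516.   66.2 133.5] yaw -16.89 tz [ 0.  0. -1.] F [ 0.3  0.6 -0.5] gap 15.6 ff 58.4
(0, 0, 0) [array([299.7, 196.4]), array([271.3, 226.5])]
(0, 0, 0.0537) [array([299.6, 224.8]), array([274.2, 229.6])]
(0, 0, 0.0097) [array([299.7, 201.6]), array([271.9, 227.1])]
(0, 0, 0.0037) [array([299.7, 198.4]), array([271.5, 226.7])]
```

View pics/e1.png

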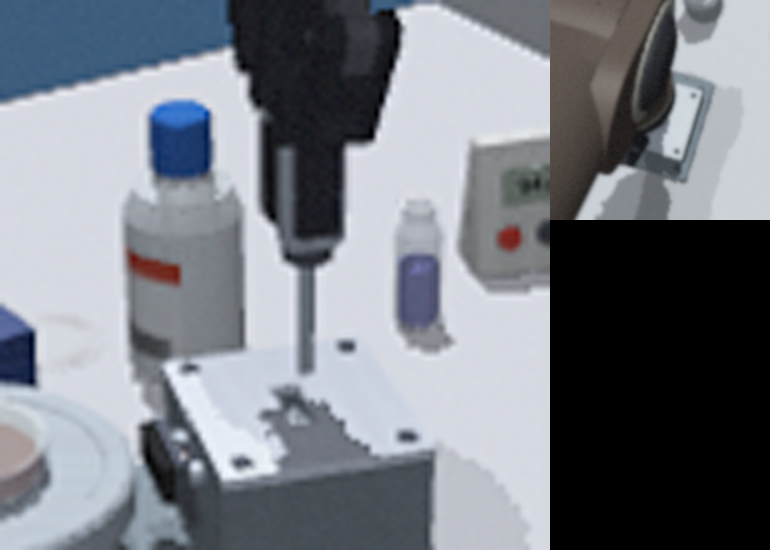

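Run:
```python
from h import *
S=load("scene2.npz");S0=load("scene0.npz")
g=S["pixels"].max(2).astype(int)
for r in range(205,228):print(r,g[r,295:308])
def onplane(c,u,z):
    n=cv2.undistortPoints(np.array([[u]],float),c["K"],c["distortion"])[0,0];d=c["pose"][:3,:3]@np.r_[n,1];o=c["pose"][:3,3];return (o+d*(z-o[2])/d[2])*1e3
scr=[(277.3,222.6),(308.8,218.8),(321,236.9),(287.9,242.1)]
Q=[onplane(S0,u,.065) for u in scr];print(np.round(Q,1),np.mean(Q,0),"slotpx",onplane(S0,(298.4,230),.065))
for u in((300.7,223.5),(300.7,224.3),(300.7,224.8)):print(onplane(S,u,.0798))
```

```text
205 [225 225 226 230 179 119 113 108 219 229 226 224 225]
206 [225 225 225 230 179 120 112 108 217 228 226 225 225]
207 [225 225 226 230 179 117 113 108 217 227 225 225 225]
208 [225 225 225 230 179 119 112 111 217 227 225 225 225]
209 [225 226 226 230 177 118 113 109 217 227 226 226 225]
210 [225 225 226 230 177 116 113 109 217 228 225 224 224]
211 [226 225 226 230 179 119 113 111 217 228 226 225 225]
212 [225 225 226 230 179 119 112 109 217 228 225 225 225]
213 [226 225 226 230 180 119 113 108 217 229 226 225 225]
214 [225 225 226 230 179 119 113 108 218 227 225 225 225]
215 [226 225 225 230 179 119 109 108 217 228 225 225 225]
216 [224 225 226 230 178 117 113 123 218 228 226 225 226]
217 [225 226 226 231 179 120 112 148 219 227 225 226 218]
218 [225 225 225 229 178 118 112 144 217 225 222 225 181]
219 [223 223 224 227 177 119 112 138 216 224 223 225 174]
220 [222 223 223 227 177 120 113 140 216 225 222 223 211]
221 [222 223 223 227 177 117 112 138 216 225 223 223 224]
222 [221 222 224 227 176 117 109 137 217 227 223 223 223]
223 [222 222 224 227 176 116 106 135 216 226 223 223 223]
224 [222 223 223 227 188 142 146 176 219 226 224 223 222]
225 [223 223 224 223 214 199 207 224 226 225 224 224 224]
226 [218 216 208 206 210 221 225 225 224 225 225 225 223]
227 [180 169 142 156 156 204 224 225 225 225 225 225 224]
[[567.3  80.2  65. ]
 [548.1  25.5  65. ]
 [483.1  45.1  65. ]
 [499.7 100.9  65. ]] [524.56403603  62.94415205  65.        ] slotpx [524.18891016  63.81366721  65.        ]
[518.98181631  62.51846843  79.8       ]
[516.61175038  64.09919211  79.8       ]
[515.13738789  65.08253411  79.8       ]
```

Tip sits at scene (300.8,223.6); relative to the slot (same camera) it is about x −5.2, y −2.2 mm. Correct and lower gently, watching force.

jog_arm:
  targets: "0 2.2 -0.7 0 0 0 0; 0 0 0 5 0 0 0; 0 0 0 5 0 0 0; 0 0 0 4 0 0 0; 0 0 0 1 0 0 0; 0 0 0 1 0 0 0; 0 0 0 0.5 0 0 0; 0 0 0 0 0 0 0"

```text
clock: 7.7
eef_pos: [0.5159, 0.0694, 0.1168]
tool_rot: [0.803, 0.596, 0.0, 0.0]
ft_force: [0.1, 0.7, -1.8]
finger_gap: 0.0154
finger_force: 58.4
```

jog_arm:
  targets: "0 0 0 0.5 0 0 0; 0 0 0 0.5 0 0 0; 0 0 0 0.5 0 0 0; 0 0 0 0.5 0 0 0; 0 0 0 0.5 0 0 0; 0 0 0 0.5 0 0 0; 0 0 0 0 0 0 0; 0 0 0 0 0 0 0"

```text
clock: 8.5
eef_pos: [0.5159, 0.0694, 0.1138]
tool_rot: [0.803, 0.596, 0.0, 0.0]
ft_force: [0.8, 0.3, -0.1]
finger_gap: 0.0156
finger_force: 58.4
```

jog_arm:
  targets: "0 0 0 1 0 0 0; 0 0 0 1 0 0 0; 0 0 0 1 0 0 0; 0 0 0 1 0 0 0; 0 0 0 1 0 0 0; 0 0 0 0.6 0 0 0; 0 0 0 0 0 0 0; 0 0 0 0 0 0 0"

```text
clock: 9.3
eef_pos: [0.5158, 0.0695, 0.1082]
tool_rot: [0.803, 0.596, 0.0, -0.0]
ft_force: [-0.6, -0.3, -0.6]
finger_gap: 0.0152
finger_force: 58.4
```

jog_arm:
  targets: "0 0.5 0 0 0 0 0; 0 0.5 0 0 0 0 0; 0 0.5 0 0 0 0 0; 0 0.5 0 0 0 0 0; 0 0 0 0 0 0 0; 0 0 0 0 0 0 0; 0 0 0 0 0 0 0; 0 0 0 0 0 0 0"

```text
clock: 10.1
eef_pos: [0.5163, 0.0709, 0.1082]
tool_rot: [0.803, 0.596, -0.0, 0.0]
ft_force: [-1.0, -5.2, -0.7]
finger_gap: 0.0155
finger_force: 58.5
```

jog_arm:
  targets: "0 -1 0 0 0 0 0; 0 -1 0 0 0 0 0; 0 -0.5 0 0 0 0 0; 0 -0.5 0 0 0 0 0; 0 -0.5 0 0 0 0 0; 0 -0.5 0 0 0 0 0; 0 0 0 0 0 0 0; 0 0 0 0 0 0 0"

```text
clock: 10.9
eef_pos: [0.5153, 0.0676, 0.1082]
tool_rot: [0.803, 0.596, 0.0, -0.0]
ft_force: [0.5, 0.5, -1.2]
finger_gap: 0.0154
finger_force: 58.5
```

Run:
```python
from h import *
S0=load("scene0.npz");T0=load("top0.npz")
a=np.radians(-16.8);X=np.array([np.cos(a),np.sin(a)]);Y=np.array([-np.sin(a),np.cos(a)])
def W(o,x,y,z): return np.r_[np.array(o)+x*X*1e-3+(y+55)*Y*1e-3,z*1e-3]
from rig import get_image
oS=(.5245,.0632);
n=cv2.undistortPoints(np.array([[[267.8,210.4]],[[291.4,217.3]],[[282.9,245.3]],[[258.9,238.2]]]),T0["K"],T0["distortion"])[:,0]
q=[];
for v in n:
    d=T0["pose"][:3,:3]@np.r_[v,1];o=T0["pose"][:3,3];q.append((o+d*(.065-o[2])/d[2])[:2])
oT=np.mean(q,0);print("top slot",oT)
out=[]
for c,o,box in((S0,oS,(262,228,20,27)),(T0,oT,(244,208,24,30))):
    k=19;x,y,w,h=box
    im=cv2.resize(np.ascontiguousarray(c["pixels"][y:y+h,x:x+w,::-1]),None,fx=k,fy=k,interpolation=cv2.INTER_NEAREST)
    for gap,col in((6,(0,255,0)),(8,(0,255,255)),(10,(0,0,255))):
        P=[W(o,sx,5-gap,z) for sx,z in((-17,57.5),(17,57.5),(17,42.5),(-17,42.5))]
        cv2.polylines(im,[(((proj(c,P)-[x,y]+.5)*k).round().astype(int))],True,col,1)
    for z in(42,59):
        P=[W(o,60*np.cos(t),65+60*np.sin(t),z) for t in np.linspace(0,6.28,100)]
        cv2.polylines(im,[(((proj(c,P)-[x,y]+.5)*k).round().astype(int))],True,(255,0,255),1)
    out.append(np.pad(im,((0,570-im.shape[0]),(0,0),(0,0))))
im=np.hstack(out)[:570,:]
im=cv2.resize(im,None,fx=.95,fy=.95);print(im.shape);cv2.imwrite("pics/shoe.png",im[:600,:800])
```

```text
top slot [0.5222571  0.06582725]
(542, 794, 3)
```

View pics/shoe.png

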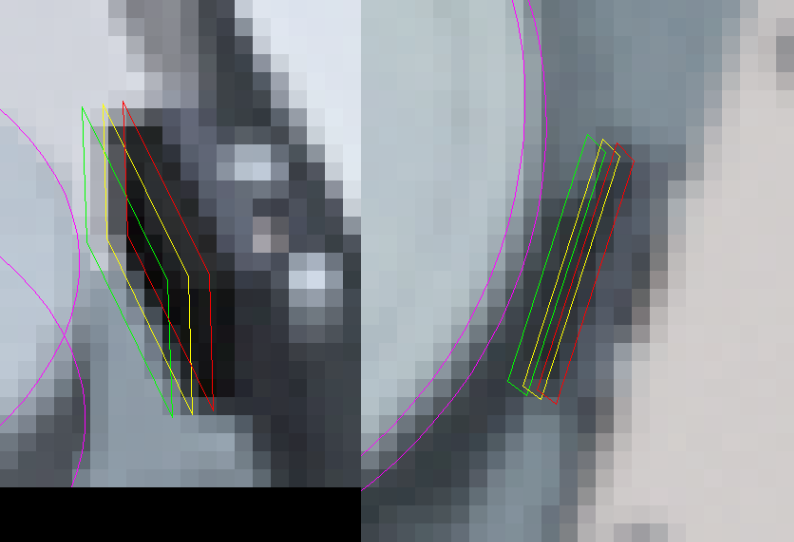

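jog_arm:
  targets: "0 1.4 0 0 0 0 0; 0 0 0 0 0 0 0; 0 0 1 0 0 0 0; 0 0 1 0 0 0 0; 0 0 1 0 0 0 0; 0 0 0.5 0 0 0 0; 0 0 0.5 0 0 0 0; 0 0 0 0 0 0 0"

```text
clock: 11.7
eef_pos: [0.5193, 0.0677, 0.1081]
tool_rot: [0.803, 0.596, -0.0, -0.0]
ft_force: [-0.9, 0.2, -0.1]
finger_gap: 0.0154
finger_force: 58.5
```

jog_arm:
  targets: "0 0 0.5 0 0 0 0; 0 0 0.5 0 0 0 0; 0 0 0.5 0 0 0 0; 0 0 0.5 0 0 0 0; 0 0 0.5 0 0 0 0; 0 0 0 0 0 0 0; 0 0 0 0 0 0 0; 0 0 0 0 0 0 0"

```text
clock: 12.5
eef_pos: [0.5223, 0.0669, 0.1082]
tool_rot: [0.803, 0.596, 0.0, 0.0]
ft_force: [-1.9, 0.6, 0.3]
finger_gap: 0.0153
finger_force: 58.5
```

jog_arm:
  targets: "0 0 1 0 0 0 0; 0 0 1 0 0 0 0; 0 0 1.5 0 0 0 0; 0 0 1.5 0 0 0 0; 0 0 1.5 0 0 0 0; 0 0 1.5 0 0 0 0; 0 0 1.5 0 0 0 0; 0 0 0 0 0 0 0"

```text
clock: 13.3
eef_pos: [0.531, 0.0642, 0.1081]
tool_rot: [0.803, 0.596, -0.0, -0.0]
ft_force: [-0.7, 0.2, -0.5]
finger_gap: 0.0153
finger_force: 58.6
```

jog_arm:
  targets: "0 0 0 -3.5 0 0 0; 0 0 0 -3.5 0 0 0; 0 0 -5 0 0 0 0; 0 0 -6 0 0 0 0; 0 0 -5 0 0 0 0; 0 0 0 0 0 0 0; 0 0 0 3.5 0 0 0; 0 0 0 3.5 0 0 0"

```text
clock: 14.1
eef_pos: [0.5158, 0.069, 0.108]
tool_rot: [0.803, 0.596, 0.0, 0.0]
ft_force: [-0.8, -0.2, -0.6]
finger_gap: 0.0157
finger_force: 58.6
```

jog_arm:
  targets: "0 0 0.5 0 0 0 0; 0 0 0.5 0 0 0 0; 0 0 0.5 0 0 0 0; 0 0 0.5 0 0 0 0; 0 0 0.5 0 0 0 0; 0 0 0.5 0 0 0 0; 0 0 0.5 0 0 0 0; 0 0 0.5 0 0 0 0"

```text
clock: 14.9
eef_pos: [0.5194, 0.0678, 0.1082]
tool_rot: [0.803, 0.596, -0.0, -0.0]
ft_force: [-1.2, 0.6, -0.6]
finger_gap: 0.0152
finger_force: 58.6
```

```bash
python3 -c "
from plan import *
show();print(st()['wrist_torque'])"
```

```text
14.9 eef [519.4  67.8 108.2] yaw -16.8 tz [-0.  0. -1.] F [-1.2  0.6 -0.6] gap 15.2 ff 58.6
[0.03437557 0.25483977 0.04172035]
```

jog_arm:
  targets: "0 0 1 0 0 0 0; 0 0 1.5 0 0 0 0; 0 0 1 0 0 0 0; 0 0 0 0 0 0 0; 0 0 0 0 0 0 0; 0 0 0 0 0 0 0; 0 0 0 0 0 0 0; 0 0 0 0 0 0 0"

```text
clock: 15.7
eef_pos: [0.5232, 0.0666, 0.1083]
tool_rot: [0.803, 0.596, 0.0, 0.0]
ft_force: [0.5, 0.2, -0.2]
finger_gap: 0.0155
finger_force: 58.6
```

jog_arm:
  targets: "0 0 1 0 0 0 0; 0 0 1 0 0 0 0; 0 0 1 0 0 0 0; 0 0 1 0 0 0 0; 0 0 1.5 0 0 0 0; 0 0 1.5 0 0 0 0; 0 0 1.5 0 0 0 0; 0 0 0 0 0 0 0"

```text
clock: 16.5
eef_pos: [0.531, 0.0642, 0.1081]
tool_rot: [0.803, 0.596, -0.0, -0.0]
ft_force: [-0.6, -0.1, -0.2]
finger_gap: 0.015
finger_force: 58.7
```

Run:
```python
from h import *
from rig import get_image
im=get_image("scene");np.savez("scene3.npz",**im)
A=load("scene0.npz")["pixels"].max(2);B=im["pixels"].max(2)
for r in range(234,250,2):print(r,A[r,264:280],"|",B[r,264:280])
```

```text
234 [220 220 222 210 162 128  89 102 121  94  73  68  63 108 167 230] | [223 212 211 164 117 117 143 217 217 143  68  70  66 111 173 235]
236 [211 218 224 186  91  42  44  59 108 118 142 184 184 119  90 157] | [178  88  43  47  82 117 120 143 200 196 197 200 188 123  96 164]
238 [202 198 219 187  87  27  51  51  57 107 116 120 130 111  81  79] | [215 167  72  43  49  77 117 120 131 166 172 168 148 117  87  83]
240 [209 198 210 180  88  11  41  45  50  57 109 122 137  96  92  79] | [216 212 150  48  47  49  83 117 126 106 100 104  76  58  99  86]
242 [212 202 187 209 161  33  17  37  47  49  59 104 109  89 169 192] | [220 211 179 102  29  50  48  81 122 126 108 133 167 172 187 194]
244 [213 202 176 166 169 122  34  17  21  26  20  51  52  74 157 170] | [219 209 179 105  13  34  38  28  51  56  83 194 200 185 178 174]
246 [199 183 141 153 169 172 124  36  20  28  24  49  57  62  97 102] | [205 188 155  94  43  22  27  30  52  56  53 111 120 110 110 106]
248 [187 159 106 148 168 169 150  97  41  21  26  52  54  55  58  66] | [193 165 115 131  94  19  21  24  52  60  55  69  68  69  63  70]
```

jog_arm:
  targets: "0 0 0 -3.5 0 0 0; 0 0 0 -3.5 0 0 0; 0 0 -5 0 0 0 0; 0 0 -6 0 0 0 0; 0 0 -5 0 0 0 0; 0 0 0 0 0 0 0; 0 0 0 3.5 0 0 0; 0 0 0 3.5 0 0 0"

```text
clock: 17.35
eef_pos: [0.5158, 0.069, 0.108]
tool_rot: [0.803, 0.596, 0.0, 0.0]
ft_force: [0.2, 0.2, -0.3]
finger_gap: 0.0149
finger_force: 58.6
```

jog_arm:
  targets: "0 0 1 0 0 0 0; 0 0 1 0 0 0 0; 0 0 0.5 0 0 0 0; 0 0 0.5 0 0 0 0; 0 0 0.5 0 0 0 0; 0 0 0.5 0 0 0 0; 0 0 0 0 0 0 0; 0 0 0 0 0 0 0"

```text
clock: 18.15
eef_pos: [0.5194, 0.0677, 0.1082]
tool_rot: [0.803, 0.596, -0.0, -0.0]
ft_force: [-1.2, -0.3, -0.6]
finger_gap: 0.0154
finger_force: 58.7
```

jog_arm:
  targets: "0 0 0.2 0 0 0 0; 0 0 0.2 0 0 0 0; 0 0 0.2 0 0 0 0; 0 0 0.2 0 0 0 0; 0 0 0.2 0 0 0 0; 0 0 0 0 0 0 0; 0 0 0 0 0 0 0; 0 0 0 0 0 0 0"

```text
clock: 18.95
eef_pos: [0.5203, 0.0675, 0.1081]
tool_rot: [0.803, 0.596, -0.0, -0.0]
ft_force: [-2.7, 1.3, 0.2]
finger_gap: 0.0154
finger_force: 58.8
```

jog_arm:
  targets: "0 0 0.2 0 0 0 0; 0 0 0.2 0 0 0 0; 0 0 0.2 0 0 0 0; 0 0 0.2 0 0 0 0; 0 0 0.2 0 0 0 0; 0 0 0 0 0 0 0; 0 0 0 0 0 0 0; 0 0 0 0 0 0 0"

```text
clock: 19.75
eef_pos: [0.5219, 0.067, 0.1083]
tool_rot: [0.803, 0.596, 0.0, 0.0]
ft_force: [-1.2, 0.8, -0.5]
finger_gap: 0.0154
finger_force: 58.7
```

jog_arm:
  targets: "0 0 0.2 0 0 0 0; 0 0 0.2 0 0 0 0; 0 0 0.2 0 0 0 0; 0 0 0.2 0 0 0 0; 0 0 0.2 0 0 0 0; 0 0 0.2 0 0 0 0; 0 0 0 0 0 0 0; 0 0 0 0 0 0 0"

```text
clock: 20.55
eef_pos: [0.5226, 0.0668, 0.1082]
tool_rot: [0.803, 0.596, 0.0, 0.0]
ft_force: [-0.5, -0.2, -0.5]
finger_gap: 0.0155
finger_force: 58.7
```

jog_arm:
  targets: "0 0 0.2 0 0 0 0; 0 0 0.2 0 0 0 0; 0 0 0.2 0 0 0 0; 0 0 0.2 0 0 0 0; 0 0 0.2 0 0 0 0; 0 0 0.2 0 0 0 0; 0 0 0 0 0 0 0; 0 0 0 0 0 0 0"

```text
clock: 21.35
eef_pos: [0.5235, 0.0665, 0.1081]
tool_rot: [0.803, 0.596, -0.0, -0.0]
ft_force: [-2.3, 0.6, -0.6]
finger_gap: 0.0156
finger_force: 58.7
```

```bash
cat > shoe.py <<'E'
from h import *
from plan import show
from rig import get_image
def edge(P):
    g=P.max(2).astype(float);o=[]
    for r in(242,244,246,248):
        row=g[r,262:276]; i=int(np.argmin(row)); 
        while i>0 and row[i]<75:i-=1
        o.append(262+i+(row[i]-75)/(row[i]-row[i+1]))
    return np.round(o,2)
im=get_image("scene")
for n in("scene0.npz","scene3.npz"):print(n,edge(load(n)["pixels"]))
print("now",edge(im["pixels"]),im["pixels"].max(2)[246,258:280]);show()
E
python3 shoe.py
```

```text
scene0.npz [268.67 269.53 270.56 271.39]
scene3.npz [267.37 267.33 267.37 268.25]
now [267.37 267.38 267.1  267.03] [215 211 212 215 215 216 206 188 155  82  15  22  25  39  53  53  74 114
 118 110 108 106]
21.4 eef [523.5  66.5 108.1] yaw -16.8 tz [-0.  0. -1.] F [-1.5  1.   0.6] gap 14.9 ff 58.7
```

jog_arm:
  targets: "0 0 0.2 0 0 0 0; 0 0 0.2 0 0 0 0; 0 0 0.2 0 0 0 0; 0 0 0.2 0 0 0 0; 0 0 0.2 0 0 0 0; 0 0 0.2 0 0 0 0; 0 0 0 0 0 0 0; 0 0 0 0 0 0 0"

```text
clock: 22.2
eef_pos: [0.5243, 0.0662, 0.108]
tool_rot: [0.803, 0.596, -0.0, -0.0]
ft_force: [-5.2, 1.6, 1.3]
finger_gap: 0.0152
finger_force: 58.8
```

jog_arm:
  targets: "0 0 0.1 0 0 0 0; 0 0 0.1 0 0 0 0; 0 0 0.1 0 0 0 0; 0 0 0.1 0 0 0 0; 0 0 0.1 0 0 0 0; 0 0 0 0 0 0 0; 0 0 0 0 0 0 0; 0 0 0 0 0 0 0"

```text
clock: 23.0
eef_pos: [0.5246, 0.0662, 0.108]
tool_rot: [0.803, 0.596, -0.001, -0.001]
ft_force: [-5.4, 2.9, 1.1]
finger_gap: 0.0155
finger_force: 58.9
```

jog_arm:
  targets: "0 0 0.1 0 0 0 0; 0 0 0.1 0 0 0 0; 0 0 0.1 0 0 0 0; 0 0 0.1 0 0 0 0; 0 0 0 0 0 0 0; 0 0 0 0 0 0 0; 0 0 0 0 0 0 0; 0 0 0 0 0 0 0"

```text
clock: 23.8
eef_pos: [0.5248, 0.0661, 0.1079]
tool_rot: [0.803, 0.596, -0.001, -0.001]
ft_force: [-6.6, 2.4, 2.4]
finger_gap: 0.0155
finger_force: 59.0
```

```bash
python3 shoe.py; python3 -c "
from plan import *
for i in range(1):
  s=st();print(s['wrist_torque'],R.from_quat(s['tool_rot']).as_euler('xyz',degrees=True))"
```

```text
scene0.npz [268.67 269.53 270.56 271.39]
scene3.npz [267.37 267.33 267.37 268.25]
now [267.47 267.39 267.13 267.06] [215 212 213 215 214 216 204 190 156  83  20  23  26  41  52  55  90 118
 119 110 107 107]
23.85 eef [524.7  66.2 107.9] yaw -16.79 tz [-0.002  0.001 -1.   ] F [-6.3  1.8  2.7] gap 15.2 ff 59.0
[ 0.50122976  1.73856585 -0.04099584] [-1.79876691e+02  3.25912380e-03  7.32130385e+01]
```

jog_arm:
  targets: "0 0 0.1 0 0 0 0; 0 0 0.1 0 0 0 0; 0 0 0.1 0 0 0 0; 0 0 0.1 0 0 0 0; 0 0 0.1 0 0 0 0; 0 0 0 0 0 0 0; 0 0 0 0 0 0 0; 0 0 0 0 0 0 0"

```text
clock: 24.65
eef_pos: [0.525, 0.0661, 0.1079]
tool_rot: [0.803, 0.596, -0.001, -0.001]
ft_force: [-6.7, 1.8, 2.9]
finger_gap: 0.0151
finger_force: 59.1
```

```bash
python3 shoe.py|tail -2
```

```text
118 110 108 107]
24.7 eef [525.   66.1 107.9] yaw -16.79 tz [-0.003  0.001 -1.   ] F [-7.2  1.7  2. ] gap 15.3 ff 59.1
```

jog_arm:
  targets: "0 0 0.2 0 0 0 0; 0 0 0.2 0 0 0 0; 0 0 0.2 0 0 0 0; 0 0 0 0 0 0 0; 0 0 0 0 0 0 0; 0 0 0 0 0 0 0; 0 0 0 0 0 0 0; 0 0 0 0 0 0 0"

```text
clock: 25.5
eef_pos: [0.5252, 0.066, 0.1078]
tool_rot: [0.803, 0.596, -0.001, -0.001]
ft_force: [-8.3, 2.4, 3.3]
finger_gap: 0.0155
finger_force: 59.2
```

```bash
python3 shoe.py|tail -3
python3 - <<'E'
from h import *
from rig import get_image
im=get_image("scene");np.savez("scene4.npz",**im)
p=im["pixels"][190:260,255:345,::-1]
q=load("scene3.npz")["pixels"][225:260,255:300,::-1]
cv2.imwrite("pics/f1.png",np.hstack([cv2.resize(p,None,fx=6,fy=6,interpolation=cv2.INTER_CUBIC)[:420],np.pad(cv2.resize(q,None,fx=5,fy=5,interpolation=cv2.INTER_CUBIC),((0,245),(0,0),(0,0)))]))
E
```

```text
now [267.45 267.4  267.08 267.09] [214 211 213 215 215 217 204 189 155  81   8  22  23  40  55  56  89 118
 120 112 108 103]
25.55 eef [525.3  66.  107.8] yaw -16.79 tz [-0.003  0.001 -1.   ] F [-7.9  2.2  3.5] gap 15.3 ff 59.2
```

View pics/f1.png

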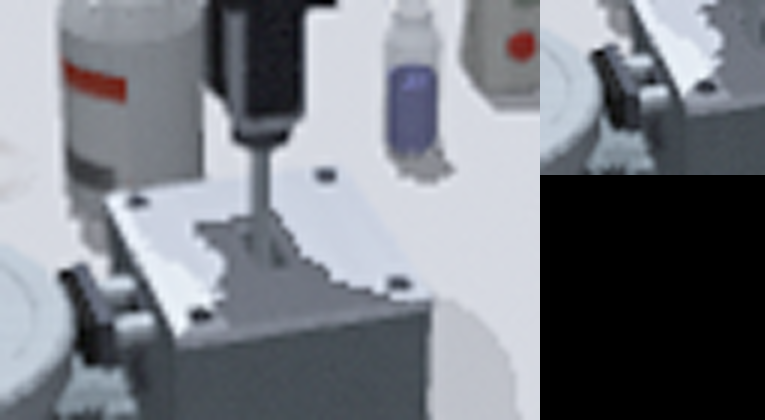

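The image shows the shoe close at the rim and unmoved since the last step, while force climbs past the plunger's maximum: the wheel has stopped. Bring the push up to about 10 N.

jog_arm:
  targets: "0 0 0.2 0 0 0 0; 0 0 0.2 0 0 0 0; 0 0 0.2 0 0 0 0; 0 0 0.2 0 0 0 0; 0 0 0 0 0 0 0; 0 0 0 0 0 0 0; 0 0 0 0 0 0 0; 0 0 0 0 0 0 0"

```text
clock: 26.4
eef_pos: [0.5256, 0.0659, 0.1077]
tool_rot: [0.803, 0.596, -0.001, -0.002]
ft_force: [-9.0, 2.4, 5.3]
finger_gap: 0.0157
finger_force: 59.3
```

jog_arm:
  targets: "0 0 0.2 0 0 0 0; 0 0 0.2 0 0 0 0; 0 0 0.2 0 0 0 0; 0 0 0.1 0 0 0 0; 0 0 0 0 0 0 0; 0 0 0 0 0 0 0; 0 0 0 0 0 0 0; 0 0 0 0 0 0 0"

```text
clock: 27.2
eef_pos: [0.5259, 0.0658, 0.1077]
tool_rot: [0.803, 0.596, -0.002, -0.002]
ft_force: [-10.0, 2.3, 5.7]
finger_gap: 0.0151
finger_force: 59.5
```

```bash
python3 shoe.py|tail -3
```

```text
now [267.47 267.4  267.12 267.1 ] [214 211 213 215 215 216 205 190 155  83  17  23  25  39  55  55  95 119
 119 111 107 107]
27.25 eef [525.9  65.8 107.7] yaw -16.78 tz [-0.005  0.001 -1.   ] F [-9.6  2.8  5.5] gap 15.1 ff 59.5
```

Firm at ~10 N along the stroke, shoe stationary. Back off, lift out.

jog_arm:
  targets: "0 0 -1 0 0 0 0; 0 0 -1 0 0 0 0; 0 0 -1 0 0 0 0; 0 0 -1 0 0 0 0; 0 0 0 0 0 0 0; 0 0 0 0 0 0 0; 0 0 0 0 0 0 0; 0 0 0 0 0 0 0"

```text
clock: 28.05
eef_pos: [0.5242, 0.0663, 0.1081]
tool_rot: [0.803, 0.596, -0.0, -0.0]
ft_force: [-4.7, 0.8, 1.2]
finger_gap: 0.0151
finger_force: 58.8
```

```bash
python3 shoe.py|tail -3
```

```text
now [267.43 267.37 267.1  267.09] [215 211 212 215 215 215 205 188 155  81  21  25  25  35  55  54  91 118
 118 111 106 106]
28.1 eef [524.2  66.3 108.1] yaw -16.8 tz [-0.  0. -1.] F [-5.1  1.5  0.7] gap 15.1 ff 58.8
```

jog_arm:
  targets: "0 0 -1 0 0 0 0; 0 0 -1 0 0 0 0; 0 0 0 0 0 0 0; 0 0 0 0 0 0 0; 0 0 0 0 0 0 0; 0 0 0 0 0 0 0; 0 0 0 0 0 0 0; 0 0 0 0 0 0 0"

```text
clock: 28.9
eef_pos: [0.5228, 0.0668, 0.1083]
tool_rot: [0.803, 0.596, 0.0, 0.0]
ft_force: [0.7, -0.5, -0.4]
finger_gap: 0.0153
finger_force: 58.9
```

```bash
python3 shoe.py|tail -3
```

```text
now [267.38 267.37 267.1  267.33] [215 211 213 215 215 216 205 188 154  81  19  27  26  30  54  55  74 112
 118 109 108 108]
28.95 eef [522.7  66.8 108.3] yaw -16.8 tz [ 0.001  0.    -1.   ] F [-0.1  0.5 -0.7] gap 15.0 ff 58.9
```

jog_arm:
  targets: "0 0 0 -3 0 0 0; 0 0 0 -4 0 0 0; 0 0 0 -5 0 0 0; 0 0 0 -10 0 0 0; 0 0 0 -20 0 0 0; 0 0 0 0 0 0 0; 0 0 0 0 0 0 0; 0 0 0 0 0 0 0"

```text
clock: 29.75
eef_pos: [0.5221, 0.0671, 0.1499]
tool_rot: [0.803, 0.596, -0.0, -0.0]
ft_force: [-0.0, 0.7, -0.9]
finger_gap: 0.015
finger_force: 58.9
```

```bash
python3 shoe.py|tail -3
python3 - <<'E'
from plan import *
from h import *
plan([(.5043,-.1612,.15,20)],0)
from rig import get_image
im=get_image("scene");np.savez("scene5.npz",**im)
g=im["pixels"].max(2)
s=st();M=R.from_quat(s["tool_rot"]).as_matrix()
for h in(.0037,.0097,.03,.0537):print(h,np.round(proj(im,s["eef_pos"]+M@[0,0,h])[0],1))
u=proj(im,s["eef_pos"]+M@[0,0,.0537])[0].round().astype(int)
for r in range(u[1]-22,u[1]+4,3):print(r,u[0]-6,g[r,u[0]-6:u[0]+9])
E
```

```text
now [267.34 267.33 267.38 268.26] [215 212 213 214 215 216 204 188 154  95  42  22  27  23  56  59  55 111
 118 109 109 108]
29.8 eef [522.1  67.  149.7] yaw -16.79 tz [-0.001 -0.    -1.   ] F [-0.4 -0.2 -0.3] gap 15.4 ff 58.9
0 -37 8 0 0 0 -6.1; 0 -38 4 0 0 0 -6.1; 0 -38 0 0 0 0 -6.1; 0 -38 -4 0 0 0 -6.2; 0 -37 -8 0 0 0 -6.1; 0 -37 -12 0 0 0 -6.2
end [ 504.09838891 -161.36930767  149.76574806] 6
0.0037 [297.5 188.3]
0.0097 [297.5 191.6]
0.03 [297.6 202.6]
0.0537 [297.6 215.1]
193 292 [225 227 231 219 178 113  85  86 114 182 207 226 228 226 225]
196 292 [225 225 226 228 212 149 109 111 166 220 226 225 225 225 225]
199 292 [225 225 225 227 212 149 109 109 166 220 226 225 225 225 225]
202 292 [225 225 226 228 212 149 109 110 165 220 227 225 224 225 225]
205 292 [225 224 225 227 212 149 110 109 164 220 227 225 225 224 225]
208 292 [225 225 225 226 231 168 109 112 166 220 227 225 226 226 225]
211 292 [225 225 225 226 231 166 109 110 165 220 227 225 225 225 225]
214 292 [225 225 225 226 229 170 133 137 175 219 227 226 225 224 225]
217 292 [225 225 225 225 225 226 226 225 225 225 225 224 225 224 226]
```

Shoe is back at the notch after release (the little spring-back that the task calls right). Return the blade to its block.

jog_arm:
  targets: "0 -37 8 0 0 0 -6.1; 0 -38 4 0 0 0 -6.1; 0 -38 0 0 0 0 -6.1; 0 -38 -4 0 0 0 -6.2; 0 -37 -8 0 0 0 -6.1; 0 -37 -12 0 0 0 -6.2; 0 0 0 0 0 0 0; 0 0 0 0 0 0 0"

```text
clock: 30.65
eef_pos: [0.5038, -0.1628, 0.1498]
tool_rot: [0.575, 0.818, -0.0, -0.0]
ft_force: [0.1, 0.6, -0.6]
finger_gap: 0.0155
finger_force: 58.9
```

Run:
```python
from plan import *
show();plan([(.5043,-.1612,.106,20)],0,dig=1)
```

```text
30.65 eef [ 503.8 -162.8  149.8] yaw 19.76 tz [-0.001  0.    -1.   ] F [ 0.1  0.6 -0.6] gap 15.5 ff 58.9
0 1.3 1 43.8 0 0 -0.2
end [ 504.26734344 -161.25629185  106.04506333] 1
```

Tip to 52 mm, then slowly past the block's top (50 mm).

jog_arm:
  targets: "0 1.3 1 0 0 0 -0.2; 0 0 0 20 0 0 0; 0 0 0 18 0 0 0; 0 0 0 6 0 0 0; 0 0 0 2 0 0 0; 0 0 0 2 0 0 0; 0 0 0 2 0 0 0; 0 0 0 0 0 0 0"

```text
clock: 31.45
eef_pos: [0.5052, -0.1598, 0.1005]
tool_rot: [0.572, 0.82, 0.0, 0.0]
ft_force: [-0.0, -0.5, -0.4]
finger_gap: 0.0154
finger_force: 58.9
```

jog_arm:
  targets: "0 -1 -1.3 0 0 0 0; 0 0 0 5 0 0 0; 0 0 0 8 0 0 0; 0 0 0 8 0 0 0; 0 0 0 6 0 0 0; 0 0 0 5 0 0 0; 0 0 0 0 0 0 0; 0 0 0 0 0 0 0"

```text
clock: 32.25
eef_pos: [0.504, -0.1615, 0.0681]
tool_rot: [0.572, 0.82, -0.0, -0.0]
ft_force: [1.1, -0.6, -0.9]
finger_gap: 0.0153
finger_force: 58.9
```

Tip is at ~14 mm, free in the hole; lower the last 8 mm.

jog_arm:
  targets: "0 0 0 4 0 0 0; 0 0 0 2 0 0 0; 0 0 0 1 0 0 0; 0 0 0 0.5 0 0 0; 0 0 0 0.5 0 0 0; 0 0 0 0 0 0 0; 0 0 0 0 0 0 0; 0 0 0 0 0 0 0"

```text
clock: 33.05
eef_pos: [0.5042, -0.1613, 0.0602]
tool_rot: [0.572, 0.82, 0.0, 0.0]
ft_force: [0.2, 1.8, -0.9]
finger_gap: 0.0155
finger_force: 58.9
```

jog_arm:
  targets: "0 0 0 0.3 0 0 0; 0 0 0 0.3 0 0 0; 0 0 0 0.3 0 0 0; 0 0 0 0 0 0 0; 0 0 0 0 0 0 0; 0 0 0 0 0 0 0; 0 0 0 0 0 0 0; 0 0 0 0 0 0 0"

```text
clock: 33.85
eef_pos: [0.5041, -0.1613, 0.0597]
tool_rot: [0.572, 0.82, 0.0, -0.0]
ft_force: [-0.7, 0.9, 4.6]
finger_gap: 0.0151
finger_force: 59.9
```

Collar has seated (4.6 N up). Open and rise.

jog_arm:
  targets: "20 0 0 0 0 0 0; 35 0 0 0 0 0 0; 60 0 0 0 0 0 0; 85 0 0 0 0 0 0; 85 0 0 0 0 0 0; 85 0 0 0 0 0 0; 85 0 0 0 0 0 0; 85 0 0 0 0 0 0"

```text
clock: 34.65
eef_pos: [0.504, -0.1613, 0.0593]
tool_rot: [0.572, 0.82, 0.0, -0.0]
ft_force: [1.1, -0.3, -0.6]
finger_gap: 0.0848
finger_force: 0.0
```

jog_arm:
  targets: "85 0 0 -10 0 0 0; 85 0 0 -30 0 0 0; 85 0 0 -40 0 0 0; 85 0 0 -40 0 0 0; 85 0 0 -20 0 0 0; 85 0 0 0 0 0 0; 85 0 0 0 0 0 0; 85 0 0 0 0 0 0"

```text
clock: 35.45
eef_pos: [0.5034, -0.161, 0.1985]
tool_rot: [0.572, 0.82, -0.0, -0.001]
ft_force: [-0.2, -0.1, -0.4]
finger_gap: 0.0848
finger_force: 0.0
```

```bash
python3 shoe.py|tail -3
python3 - <<'E'
from h import *
from rig import get_image,nets
im=get_image("scene");A=load("scene0.npz")["pixels"];B=im["pixels"]
for t in("blade","dish","vial","bottle","platter"):print(t,[(round(d["score"],2),np.round(d["centre"],3).tolist()) for d in nets.spot_in("scene",t)[:1]])
f=lambda p:cv2.resize(np.ascontiguousarray(p[160:290,190:440,::-1]),None,fx=3,fy=3)[:, :750]
cv2.imwrite("pics/end.png",f(B))
E
```

```text
now [267.38 267.34 267.36 268.27] [213 209 211 213 214 215 203 187 153  95  40  23  22  28  52  59  53 110
 119 111 108 107]
35.5 eef [ 503.4 -161.   198.4] yaw 20.2 tz [-0.002  0.    -1.   ] F [ 0.1  0.5 -0.2] gap 85.0 ff 0.0
blade [(0.59, [0.495, -0.155, 0.089])]
dish [(0.79, [0.547, 0.184, 0.067])]
vial [(0.63, [0.644, -0.071, 0.032])]
bottle [(0.89, [0.659, 0.031, 0.058])]
platter [(0.59, [0.53, 0.196, 0.059])]
```

View pics/end.png

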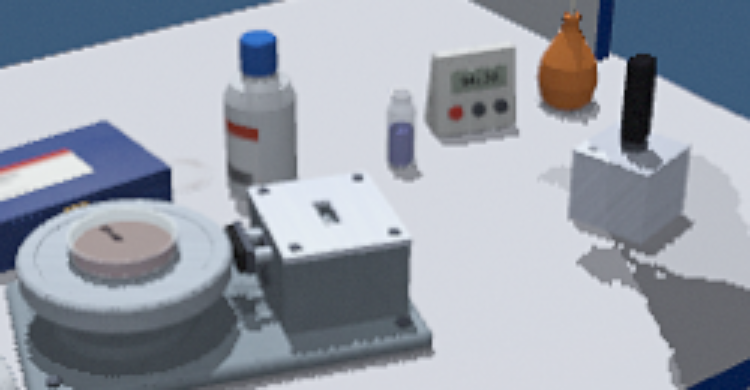

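The blade stands home in its block (grip around pixel (635,100) of the crop), and the dish, vial and bottle are where they were.

```bash
python3 -c "
from rig import manip
print(manip.job_done())"
```

```text
the job is handed in; nothing more can be done
None
```

The job is handed in: the wheel stopped firm at about 10 N on the third stroke, springing back to its notch when let go; the blade is back in its block, and the dish, vial and bottle stayed in place.

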